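# Tuck in the saucepan handle and cover the milk pan

## Task

The tall saucepan's handle hangs over the small milk pan: swing it inward until it points straight back to the robot's side of the hob, square to the hob's long edge, with the saucepan staying flat on its spot (turn it, do not lift or shift it). Then take the lid from the cork trivet and set it gently on the milk pan so that it sits flat on the rim all round. Leave the milk pan standing where it is, and do not disturb the skillet, the bowl or the glass jar.

Things in the scene. Friction and masses are not known exactly. Their poses are not given: they have to be found in the camera images.
- hob: Black glass hob with a thin aluminium edge, lying flush in the black worktop (z = 0), 480 mm (its x) by 680 mm (its y, the long edge). Origin at its centre; its -x axis points back to the robot's side, within 0.06 rad of world -x.
- saucepan: Tall open steel saucepan, 160 mm across, 110 high, 0.8 kg, loose. Origin: underside centre. Its straight handle points along the body's -x, 88 to 248 mm from the axis, 22 wide, 14 thick, centreline 95 mm up. Yaw equal to the hob's = handle straight back. It starts turned 1.05 to 1.75 rad from there, over the milk pan to the left; swing it back anticlockwise from above, the way is free.
- saucepan_handle (a point): Point on the saucepan handle's centreline, 140 mm from the pan's axis and 95 mm above the hob: a good place to pinch it from above, fingers either side.
- milk_pan: Small open aluminium milk pan, 130 mm across (122 inside), rim 60 mm up, about 0.45 kg, loose. Origin: centre of its underside, z up. Stands about 200 mm from the saucepan's axis, under its handle (28 mm between rim and handle). Its own handle, 110 mm long, 18 wide, 42 mm up, points along its -x, roughly away from the robot.
- milk_pan_rim (a point): Centre of the milk pan's mouth, at rim height, 60 mm above the pan's underside.
- lid: Round steel lid, 136 mm across, about 0.22 kg, loose, right way up on the trivet. Origin: centre of its underside, a plug 108 mm across, 7 deep, that goes inside the pan; the plate above it rests on the rim (origin then 53 mm above the milk pan's underside). Plate top 10 mm up at the edge, 17 at the knob. Black upright cylindrical knob, 26 mm across, from 17 to 50 mm up.
- lid_knob (a point): Point on the knob's axis, 40 mm above the lid's underside: grip here from above; fingertips reaching 19 mm lower just clear the lid's plate.
- trivet: Fixed round cork trivet, 140 mm across, 12 mm high, on the worktop to the right or the left of the hob; the lid lies on it. Origin at the centre of its underside.
- skillet: Dark steel skillet, 180 mm across, 42 mm high, handle 34 mm up pointing to the right (-y). Beyond and right of the saucepan. Bystander. Origin at the centre of its underside.
- bowl: White bowl, 120 mm across, 50 mm high, on the worktop on the opposite side of the hob from the trivet. Bystander; origin at the centre of its underside.
- salt_jar: Glass jar with steel cap, 60 mm across, 90 mm high, at the left. Bystander; origin under its centre.
There are look-alikes about, which are no part of the job. Leave any purple or yellow look-alike of the lid alone.

How it is judged:
On the way, in this order (a step that is already met when the one before it is completed fails the run):
1. the saucepan's handle points straight back, the pan flat on its spot (angle between the x axis of saucepan and the x axis of hob, either way round below 0.3 rad and x of saucepan_handle in the frame of hob below -0.1 m and distance of saucepan from where it was at the start of the episode below 0.035 m and angle between saucepan's own z axis and vertical below 0.05 rad and height (world z) of saucepan below 0.006 m), for 0.2 s.
2. the lid sits flat on the milk pan (horizontal distance between lid and milk_pan below 0.011 m and z of lid in the frame of milk_pan between 0.048 and 0.057 m and angle between lid's own z axis and vertical below 0.06 rad), for 0.2 s.
At the end, for the whole second after the job is handed in: Saucepan flat within 35 mm of its start, its handle pointing back to the robot's side within 0.30 rad of square to the hob's long edge; lid seated on the milk pan (centred within 11 mm, level within 0.06 rad); milk pan upright within 30 mm of its start; all at rest (all of step 1 and all of step 2 and distance of milk_pan from where it was at the start of the episode below 0.03 m and angle between milk_pan's own z axis and vertical below 0.05 rad and linear speed of each of saucepan, milk_pan, lid below 0.02 m/s); the robot touches nothing.
It fails at once if the saucepan is lifted more than 15 mm off the hob or tipped more than 0.15 rad (height (world z) of saucepan above 0.015 m or angle between saucepan's own z axis and vertical above 0.15 rad).
It fails at once if the milk pan is tipped more than 0.25 rad (angle between milk_pan's own z axis and vertical above 0.25 rad).
It fails at once if the lid comes down on the milk pan faster than 0.5 m/s (dropped) (horizontal distance between lid and milk_pan below 0.04 m and z of lid in the frame of milk_pan below 0.09 m and linear speed of lid above 0.5 m/s).
It fails at once if a bystander (skillet, bowl, jar) is moved more than 20 mm (distance of any of skillet, bowl, salt_jar from where it was at the start of the episode above 0.02 m).
It also fails if it takes over 61 s, if anything falls off the work surface, if the arm or the gripper's body presses on something with over 40 N, if the wrist force passes 120 N, or if a joint passes its speed limit or range.

## Robot

A 6-joint arm with a two-finger parallel gripper is mounted at the origin on the work surface. World frame = base frame: x ahead of the robot, y to its left, z up, the work surface at z = 0. Lengths are in m, angles in rad, forces in N, time in s.
With the tool pointing down it reaches from about 0.35 to 0.975 m from the base axis. Payload 4.9 kg.
Tool frame: the origin (TCP) lies on the centre line of the jaws, within the pads' length; the fingertips stand manip.tcp_to_tips ahead of it and the grasp point (between the pads) lies 11 mm behind it (manip.tcp_to_tips is the distance from the TCP to the fingertips, in m); x points along the fingers, y is the direction in which the jaws open and shut, and the axes are right-handed (so a half turn about x gives the same grasp; the last joint's range is limited). The gripper opens to 85 mm and grips with 20 to 120 N. Pads are 22 mm wide; open, the fingers measure 114 mm over their backs; the gripper's body (76 mm by 85 mm) begins 54 mm behind the grasp point. The pads swing forward as they close: fully open they stand 13 mm farther back than shut.
Start: joints at [1.036, 0.053, 1.613, -0, 1.476, -0.119], TCP at [0.252, 0.572, 0.239] pointing down, gripper open.
Joint ranges: [-3.01, 3.01], [-1.01, 2.22], [0.06, 2.58], [-1.02, 4.17], [0.09, 2.62], [-3.14, 3.14]. Speed limits (rad/s): [2.57, 2.57, 3.14, 3.14, 3.14, 3.14].

## Interface

Orientations are given as a unit quaternion [w, x, y, z].
In Python, from plant import status, imaging, workorder, manip gives the robot as it stands.
- The arm moves only by the tool carry_out, never from a script. Its argument "moves" is one flat list of numbers, 5 for each row, row after row: the opening, from 0 (shut) to 1 (fully open), then the shift along the tool's x, y, z in cm, then the turn about the tool's x in rad. In form: [claw, tx, ty, tz, twist, claw, tx, ty, tz, twist, ...]. A call has 1 to 12 rows; each row is the pose to reach, as a shift and turn from the pose commanded when the call began, along the tool's axes at that moment; what a row does not reach only later rows make up. A row lasts 1/12 s, in which the tool goes at most 41.7 mm and 7.16 degrees, less where a joint would pass 70% of its speed; a pose out of reach is approached as far as the arm can. A call with a gripper value outside its range is refused whole. The fingers move at their own pace and stop on an object; the grip force is fixed at half the most. Time passes only in rows, so rows that repeat a pose let the fingers close. It gives the time, the measured TCP pose, the force and the opening at its end, in the units of the state.
- status.state(): the state, without advancing time (a new reading comes with each control period).
- imaging.grab_frame(name): name is "scene" or "top"; returns the picture (384x512x3 uint8, red, green, blue); there is no depth.
- imaging.camera_info(name): a dict with "K" (3x3 intrinsics, pixels), "R" (3x3) and "t" (3): a world point X has camera coordinates R X + t. Camera axes: x right, y down, z forward; pixel columns grow to the right and rows downward; lengths in m; the calibration is good to about 2 mm. A picture is of the moment at which its call begins. camera_info takes no time and is no camera call.
- workorder.job_done(): hands the job in, once; it reports no verdict.
The state is a dict: "time": time; "joint_pos": joint angles; "joint_vel": joint speeds; "joint_efforts": joint torques, N m; "tool_pos": TCP position; "tool_rot": TCP orientation; "contact_force": force on the tool from outside, world axes, zero at the start; "ft_torque": the same for the moment, N m; "gripper_width": opening from 0.0 (shut) to 1.0 (fully open).
Only numpy, scipy, OpenCV 4.12 (cv2) and the standard library are available. Lean on these libraries where they do the work, as an engineer would, in place of code of your own. Each camera call takes 0.05 s, during which the arm holds its last target.

## Working session

There is one attempt and no reset: what is moved stays moved. The work goes in short steps, Python scripts to look and compute and a tool call to move; the robot and the scene stay as the last step left them, time stands still between calls to the robot, and variables do not carry over. Pictures are saved under pics/ and viewed, and the job is handed in when it is done.

Besides the shell and the picture viewer there is one more tool, called after "Request:" by a JSON object that holds its "api" and its "payload". carry_out: Moves the arm, as the interface text tells. Its arguments: {"type":"object","properties":{"moves":{"type":"array","items":{"type":"number"}}},"required":["moves"]}

```bash
mkdir -p pics; ls
python3 - <<'E'
from plant import status, imaging, workorder, manip
import cv2
s=status.state(); print(s); print([ (k,getattr(manip,k)) for k in dir(manip) if k[0]!='_'])
for n in ("scene","top"):
    im=imaging.grab_frame(n); cv2.imwrite(f"pics/{n}0.png",cv2.cvtColor(im,cv2.COLOR_RGB2BGR)); c=imaging.camera_info(n); print(n,c)
E
```

```text
pics
{'time': 0.0, 'joint_pos': array([ 1.03601477e+00,  5.33271856e-02,  1.61431858e+00, -4.26105499e-05,
        1.47598730e+00, -1.18999939e-01]), 'joint_vel': array([-0.00225402, -0.00143782, -0.00086639,  0.00056296, -0.00093882,
        0.00035467]), 'joint_efforts': array([ 3.43433094e-04, -3.93696856e+01, -3.70169234e+01, -1.10254182e-04,
        7.11262415e-03,  2.57947102e-05]), 'tool_pos': array([0.25213518, 0.57121313, 0.23806671]), 'tool_rot': array([ 0.69166416,  0.14525493,  0.69209903, -0.14663094]), 'contact_force': array([ 0.31989144, -0.16342767, -0.5932005 ]), 'ft_torque': array([0.01132698, 0.00739376, 0.03211918]), 'gripper_width': 1.0016178386395964}
[('IKError', <class 'plant.IKError'>), ('tcp_to_tips', 0.008)]
scene {'K': array([[348.65461937,   0.        , 254.41077506],
       [  0.        , 348.65461937, 194.06226761],
       [  0.        ,   0.        ,   1.        ]]), 'R': array([[ 0.79486113,  0.60661043, -0.01481793],
       [ 0.30398319, -0.41921619, -0.85548349],
       [-0.52515712,  0.67548618, -0.51761803]]), 't': array([-0.40424688, -0.07505133,  1.38919339])}
top {'K': array([[355.65407872,   0.        , 258.58337147],
       [  0.        , 355.65407872, 183.24384341],
       [  0.        ,   0.        ,   1.        ]]), 'R': array([[ 0.01178393, -0.99991272,  0.00597386],
       [-0.99456578, -0.01233853, -0.10337634],
       [ 0.10344102, -0.00472322, -0.99462437]]), 't': array([-0.01577274,  0.55148928,  1.28866555])}
```

View pics/scene0.png

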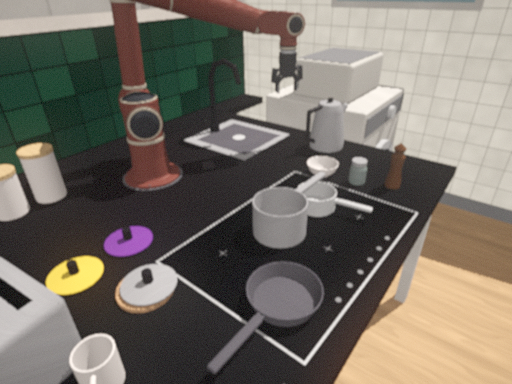

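View pics/top0.png

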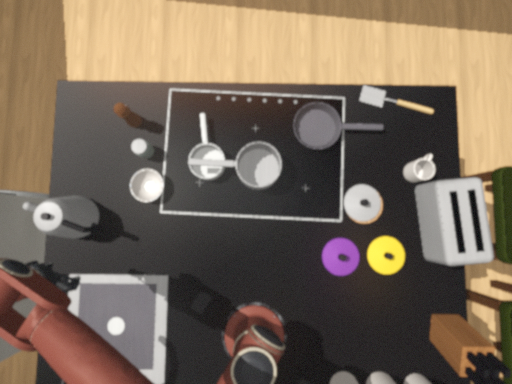

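The top view shows three lids: purple (340,256), yellow (386,255), both on the bare worktop, and a steel-grey one (363,203) with a cork rim under it. The grey one fits the description. The saucepan is at (258,165) with its handle pointing left over the milk pan at (207,161). Next I'll enlarge these to confirm and to place masks.

Run:
```python
import cv2
a=cv2.imread("pics/top0.png")
cv2.imwrite("pics/c1.png",cv2.resize(a[80:230,155:305],None,fx=4,fy=4,interpolation=cv2.INTER_CUBIC))
cv2.imwrite("pics/c2.png",cv2.resize(a[170:290,310:430],None,fx=4,fy=4,interpolation=cv2.INTER_CUBIC))
```

```text
(no output)
```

View pics/c1.png

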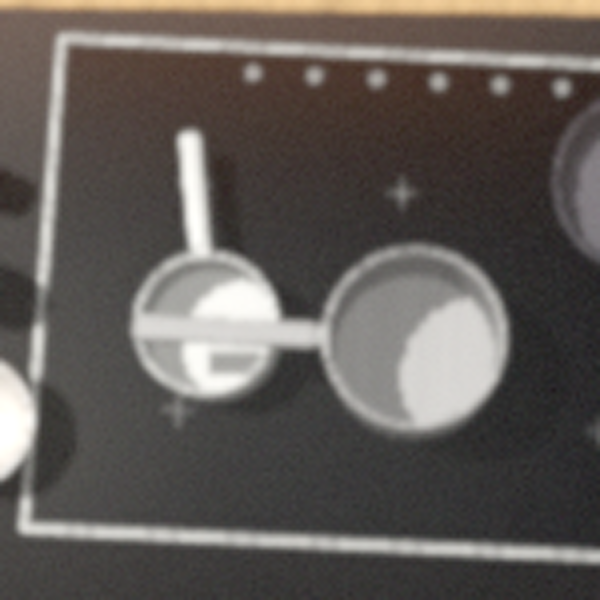

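View pics/c2.png

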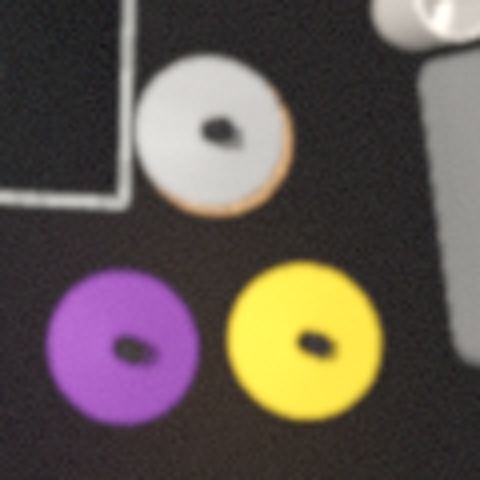

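```bash
cat > h.py <<'E'
import numpy as np, cv2
from scipy.optimize import least_squares
from plant import status, imaging
def ray(px,z,n="top"):
    c=imaging.camera_info(n);px=np.atleast_2d(np.asarray(px,float))
    d=np.c_[px,np.ones(len(px))]@np.linalg.inv(c["K"]).T@c["R"]
    C=-c["R"].T@c["t"]
    return C+d*((z-C[2])/d[:,2])[:,None]
def proj(X,n="top"):
    c=imaging.camera_info(n);p=(np.atleast_2d(X)@c["R"].T+c["t"])@c["K"].T
    return p[:,:2]/p[:,2:]
def circ(P,r=None,c0=None):
    c0=P[:,:2].mean(0) if c0 is None else c0
    if r: f=lambda v:np.hypot(*(P[:,:2]-v).T)-r; x=c0
    else: f=lambda v:np.hypot(*(P[:,:2]-v[:2]).T)-v[2]; x=np.r_[c0,.06]
    s=least_squares(f,x,loss='soft_l1',f_scale=.001); return s.x, np.median(abs(f(s.x)))
def grab(n,name):
    im=cv2.cvtColor(imaging.grab_frame(n),cv2.COLOR_RGB2BGR); cv2.imwrite(f"pics/{name}.png",im); return im
def radial(im,c,r0,r1,z,thr=None,n="top",angs=np.arange(0,360,4)):
    "outermost strong bright->dark edge along rays cast in the world plane z about c"
    g=cv2.cvtColor(im,cv2.COLOR_BGR2GRAY).astype(np.float32); out=[]
    rr=np.arange(r0,r1,.0005)
    for a in np.radians(angs):
        X=np.c_[c[0]+rr*np.cos(a),c[1]+rr*np.sin(a),0*rr+z]; p=proj(X,n).astype(np.float32)
        v=cv2.remap(g,p[:,0].reshape(-1,1),p[:,1].reshape(-1,1),cv2.INTER_LINEAR).ravel()
        d=np.gradient(cv2.GaussianBlur(v.reshape(-1,1),(1,9),1.5).ravel()); i=d.argmin()
        if -d[i]>1.5: out.append(X[i])
    return np.array(out)
E
python3 - <<'E'
from h import *
im=cv2.imread("pics/top0.png")
c=imaging.camera_info("top"); print("C",-c["R"].T@c["t"])
cn=ray([[170.5,89.5],[161,212],[341,221],[345,98]],0); print("corners",cn.round(3).tolist())
print([np.linalg.norm(cn[i]-cn[(i+1)%4]).round(3) for i in range(4)])
for nm,px,z,r in (("sauce",(258.5,164.75),.11,.08),("milk",(206.5,161),.06,.065),("lid",(362,203),.022,.068)):
    c0=ray(px,z)[0]
    for it in range(3):
        P=radial(im,c0,r-.015,r+.02,z); a,e=circ(P,r,c0[:2]); b,e2=circ(P,None,c0[:2]); c0=np.r_[a,z]
    print(nm,a.round(4),"med",e.round(4),"free",b.round(4),e2.round(4),len(P))
g=ray([[155+134/4,80+326/4],[155+322/4,80+336/4]],.095+.007);print("handle",g.round(4).tolist())
# knob
k=ray([(310+215/4,170+130/4)],.06);print("knob",k)
E
```

```text
C [ 0.41537735 -0.00288014  1.33884333]
corners [[0.917, 0.337, 0.0], [0.442, 0.355, 0.0], [0.416, -0.32, 0.0], [0.892, -0.341, 0.0]]
[np.float64(0.475), np.float64(0.675), np.float64(0.476), np.float64(0.679)]
sauce [ 0.6117 -0.0068] med 0.0029 free [ 0.6117 -0.006   0.0829] 0.0004 88
milk [0.6291 0.1846] med 0.0028 free [0.6304 0.1833 0.068 ] 0.0004 85
lid [ 0.4828 -0.3952] med 0.006 free [ 0.4818 -0.3957  0.0742] 0.0014 90
handle [[0.6178, 0.2385, 0.102], [0.611, 0.0732, 0.102]]
knob [[ 0.48335931 -0.38849044  0.06      ]]
```

```bash
cat >> h.py <<'E'
from scipy.spatial.transform import Rotation as Ro
def rot(s): q=s["tool_rot"]; return Ro.from_quat([q[1],q[2],q[3],q[0]]).as_matrix()
def rel(tgt,yaw=None,s=None):
    "shift cm in tool axes and twist to a world target; yaw = world angle of tool y (mod pi)"
    s=s or status.state();R=rot(s);d=R.T@(np.asarray(tgt)-s["tool_pos"])*100
    ty=np.arctan2(R[1,1],R[0,1]); tw=None
    if yaw is not None: tw=-(((yaw-ty)+np.pi/2)%np.pi-np.pi/2)
    return d.round(2),tw,ty
E
python3 - <<'E'
from h import *
s=status.state(); print(rot(s).round(4)); print(rel([.615,.134,.16],0)); print(s["time"])
E
```

```text
[[-1.000e-03  4.039e-01  9.148e-01]
 [-1.700e-03  9.148e-01 -4.039e-01]
 [-1.000e+00 -1.900e-03 -2.000e-04]]
(array([  7.85, -25.33,  50.86]), np.float64(1.1550181927802403), np.float64(1.1550181927802403))
0.1
```

Request:
{"api": "carry_out", "payload": {"moves": [1,0.7,-2.1,4.2,0.1,1,1.3,-4.2,8.4,0.2,1,2,-6.3,12.7,0.3,1,2.6,-8.4,17,0.4,1,3.3,-10.5,21.2,0.5,1,4,-12.7,25.4,0.6,1,4.6,-14.8,29.6,0.7,1,5.2,-16.9,33.9,0.8,1,5.9,-19,38.1,0.9,1,6.5,-21.1,42.4,1.0,1,7.2,-23.2,46.6,1.1,1,7.85,-25.3,50.8,1.18]}}

```text
time: 1.1
tool_pos: [0.5695, 0.1888, 0.1701]
tool_rot: [-0.492, -0.507, -0.493, 0.508]
contact_force: [0.6, -0.4, 0.3]
gripper_width: 1.0
```

Request:
{"api": "carry_out", "payload": {"moves": [1,0,0,0,0,1,0,0,0,0,1,0,0,0,0]}}

```text
time: 1.35
tool_pos: [0.5684, 0.1906, 0.1703]
tool_rot: [-0.493, -0.506, -0.494, 0.507]
contact_force: [0.5, 0.3, -0.6]
gripper_width: 1.001
```

Run:
```python
from h import *
s=status.state(); print(s["time"],s["tool_pos"],s["contact_force"]); print(rel([.615,.134,.09],-.025))
im=grab("top","t1"); im2=grab("scene","s1")
cv2.imwrite("pics/t1c.png",cv2.resize(im[80:230,155:305],None,fx=4,fy=4)); cv2.imwrite("pics/s1c.png",cv2.resize(im2[100:300,200:400],None,fx=3,fy=3))
```

```text
1.35 [0.56838347 0.19062751 0.17026504] [ 0.4508484   0.26378706 -0.57479159]
(array([8.02, 4.81, 5.55]), np.float64(-0.00013873468895786445), np.float64(-0.025138734688957904))
```

View pics/s1c.png

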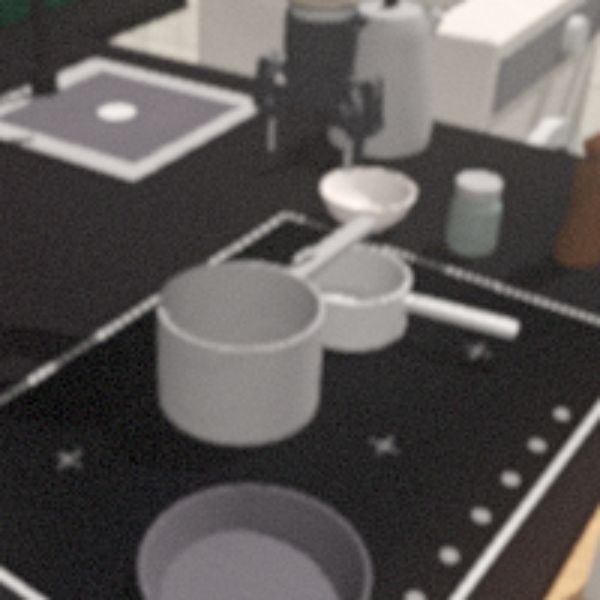

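The gripper hovers at (265-380,80-150 in the crop), still behind the handle. Now going over the pinch point, then straight down.

Request:
{"api": "carry_out", "payload": {"moves": [1,0,1.6,1.8,0,1,0,3.2,3.7,0,1,0,4.8,5.55,0,1,0,4.8,5.55,0,1,1.6,4.8,5.55,0,1,3.2,4.8,5.55,0,1,4.8,4.8,5.55,0,1,6.2,4.8,5.55,0,1,7.2,4.8,5.55,0,1,8,4.8,5.55,0,1,8,4.8,5.55,0,1,8,4.8,5.55,0]}}

```text
time: 2.45
tool_pos: [0.6152, 0.1343, 0.0908]
tool_rot: [-0.494, -0.506, -0.494, 0.506]
contact_force: [0.4, 0.5, -0.7]
gripper_width: 0.998
```

Run:
```python
from h import *
s=status.state(); print(s["time"],s["tool_pos"],s["contact_force"])
im=grab("top","t2"); im2=grab("scene","s2")
cv2.imwrite("pics/s2c.png",cv2.resize(im2[120:270,220:420],None,fx=4,fy=4))
```

```text
2.45 [0.61524691 0.1343353  0.09078012] [ 0.37014592  0.53870829 -0.69919992]
```

View pics/s2c.png

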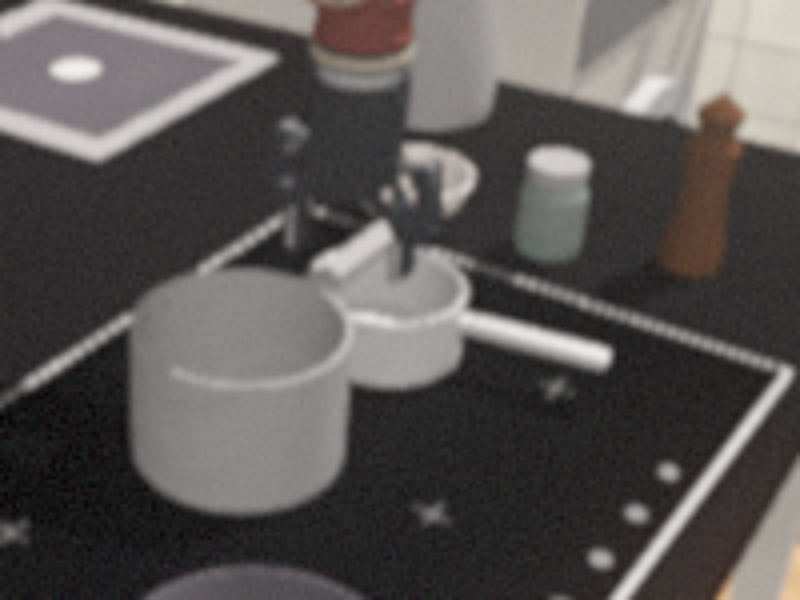

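The fingers straddle the handle, with one at (290,230) and the other at (405,260) on either side of the bar at (350,250). Closing now.

Request:
{"api": "carry_out", "payload": {"moves": [0.1,0,0,0,0,0.1,0,0,0,0,0.1,0,0,0,0,0.1,0,0,0,0,0.1,0,0,0,0,0.1,0,0,0,0,0.1,0,0,0,0,0.1,0,0,0,0]}}

```text
time: 3.22
tool_pos: [0.6154, 0.1341, 0.0913]
tool_rot: [-0.494, -0.506, -0.494, 0.506]
contact_force: [-1.8, 0.2, 3.6]
gripper_width: 0.239
```

Run:
```python
from h import *
s=status.state(); print(s["time"],s["tool_pos"],s["contact_force"],s["gripper_width"])
R=rot(s);c=np.array([.6117,-.006]);p=s["tool_pos"];r0=p[:2]-c
print("yaw",np.arctan2(R[1,1],R[0,1]),"r",np.hypot(*r0),np.arctan2(r0[1],r0[0]))
tot=np.pi-.038-1.546
for k in range(1,23):
    a=min(.0709*k,tot); M=np.array([[np.cos(a),-np.sin(a)],[np.sin(a),np.cos(a)]])
    d=np.r_[c+M@r0-p[:2],0]; print(k,(R.T@d*100).round(2),round(-a,3))
```

```text
3.2167 [0.61537999 0.13405652 0.09125237] [-1.78754552  0.22073287  3.64720163] 0.23854304823498662
yaw -0.025379286790916427 r 0.1401048587115912 1.5445273460056974
1 [ 0.   -0.99  0.03] -0.071
2 [ 0.   -1.98  0.14] -0.142
3 [ 0.   -2.96  0.31] -0.213
4 [ 0.   -3.92  0.56] -0.284
5 [ 0.   -4.86  0.87] -0.355
6 [ 0.   -5.78  1.24] -0.425
7 [ 0.   -6.67  1.68] -0.496
8 [ 0.   -7.53  2.19] -0.567
9 [ 0.   -8.35  2.75] -0.638
10 [ 0.   -9.12  3.37] -0.709
11 [ 0.   -9.86  4.04] -0.78
12 [  0.   -10.54   4.76] -0.851
13 [  0.   -11.17   5.53] -0.922
14 [  0.   -11.74   6.34] -0.993
15 [  0.   -12.25   7.19] -1.064
16 [  0.   -12.7    8.08] -1.134
17 [  0.   -13.09   8.99] -1.205
18 [  0.   -13.42   9.93] -1.276
19 [  0.   -13.67  10.89] -1.347
20 [  0.   -13.86  11.87] -1.418
21 [  0.   -13.97  12.85] -1.489
22 [  0.   -14.02  13.81] -1.558
```

Request:
{"api": "carry_out", "payload": {"moves": [0.1,0,-0.99,0.03,-0.071,0.1,0,-1.98,0.14,-0.142,0.1,0,-2.96,0.31,-0.213,0.1,0,-3.92,0.56,-0.284,0.1,0,-4.86,0.87,-0.355,0.1,0,-5.78,1.24,-0.425,0.1,0,-6.67,1.68,-0.496,0.1,0,-7.53,2.19,-0.567,0.1,0,-8.35,2.75,-0.638,0.1,0,-9.12,3.37,-0.709,0.1,0,-9.86,4.04,-0.78,0.1,0,-9.86,4.04,-0.78]}}

```text
time: 4.22
tool_pos: [0.5156, 0.0956, 0.0913]
tool_rot: [0.65, 0.28, 0.649, -0.28]
contact_force: [-0.7, 0.6, 0.7]
gripper_width: 0.239
```

Run:
```python
from h import *
s=status.state(); print(s["time"],s["tool_pos"],s["contact_force"],s["gripper_width"])
R=rot(s);p=s["tool_pos"]
print("yaw",np.arctan2(R[1,1],R[0,1]))
im=grab("top","t3"); im2=grab("scene","s3")
cv2.imwrite("pics/s3c.png",cv2.resize(im2[120:270,220:420],None,fx=4,fy=4))
```

```text
4.2167 [0.5155633  0.09564265 0.09126194] [-0.68856676  0.61815621  0.6904696 ] 0.23859546301747447
yaw 0.7564904381588082
```

View pics/s3c.png

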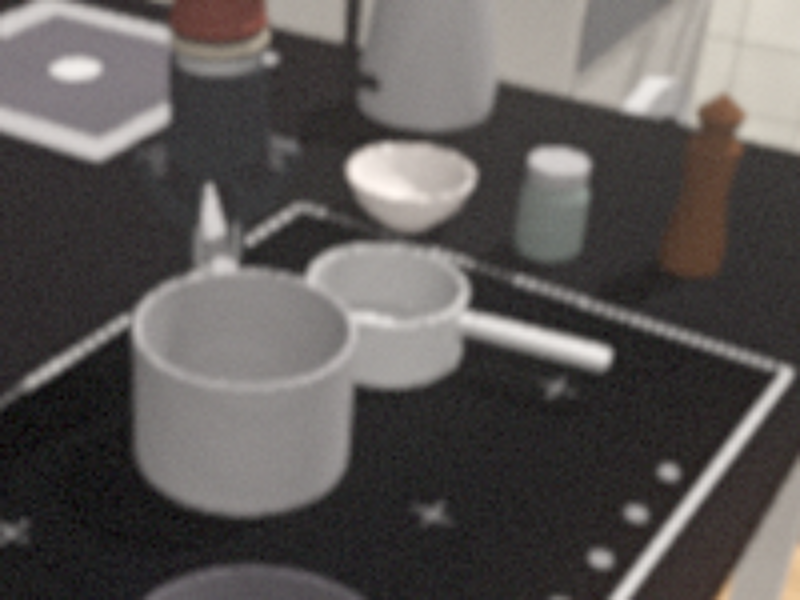

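The handle has swung halfway, to (210,220), and the pan stands flat in place. The geometry repeats in the tool frame, so I'll run the same arc again.

Request:
{"api": "carry_out", "payload": {"moves": [0.1,0,-0.99,0.03,-0.071,0.1,0,-1.98,0.14,-0.142,0.1,0,-2.96,0.31,-0.213,0.1,0,-3.92,0.56,-0.284,0.1,0,-4.86,0.87,-0.355,0.1,0,-5.78,1.24,-0.425,0.1,0,-6.67,1.68,-0.496,0.1,0,-7.53,2.19,-0.567,0.1,0,-8.35,2.75,-0.638,0.1,0,-9.12,3.37,-0.709,0.1,0,-9.86,4.04,-0.78,0.1,0,-9.86,4.04,-0.78]}}

```text
time: 5.32
tool_pos: [0.4722, -0.0014, 0.0913]
tool_rot: [0.707, 0.013, 0.707, -0.013]
contact_force: [-0.8, 2.7, 3.6]
gripper_width: 0.24
```

Request:
{"api": "carry_out", "payload": {"moves": [0.1,0,0,0,0,0.1,0,0,0,0,0.6,0,0,0,0,1,0,0,0,0,1,0,0,0,0,1,0,0,0,0,1,-3,0,0,0,1,-6,0,0,0,1,-9,0,0,0,1,-9,0,0,0]}}

```text
time: 6.15
tool_pos: [0.4754, -0.0014, 0.1879]
tool_rot: [0.711, 0.012, 0.703, -0.013]
contact_force: [0.6, -0.5, 0.0]
gripper_width: 0.999
```

Run:
```python
from h import *
s=status.state(); print(s["time"],s["tool_pos"],s["contact_force"],s["gripper_width"],s["joint_pos"].round(2))
im=grab("top","t4"); im2=grab("scene","s4")
cv2.imwrite("pics/s4c.png",cv2.resize(im2[120:270,180:380],None,fx=4,fy=4))
print(rel([.482,-.391,.16],None))
for nm,px,z,r in (("sauce",(258.5,164.75),.11,.08),("milk",(206.5,161),.06,.065)):
    c0=ray(px,z)[0]
    for it in range(3):
        P=radial(im,c0,r-.015,r+.02,z); a,e=circ(P,r,c0[:2]); b,e2=circ(P,None,c0[:2]); c0=np.r_[a,z]
    print(nm,a.round(4),"free",b.round(4),e2.round(4),len(P))
cv2.imwrite("pics/t4c.png",cv2.resize(im[80:230,155:305],None,fx=4,fy=4))
```

```text
6.15 [ 0.47536806 -0.00141324  0.18790789] [ 0.646589   -0.52511192  0.03945076] 0.9994954560889572 [-0.16 -0.29  2.01 -0.    1.41 -1.69]
(array([  2.27, -38.94,   2.33]), None, np.float64(1.5348095054832525))
sauce [ 0.6194 -0.0058] free [ 0.6177 -0.0056  0.0817] 0.0013 90
milk [0.629  0.1835] free [0.6305 0.1835 0.0679] 0.0004 86
```

View pics/s4c.png

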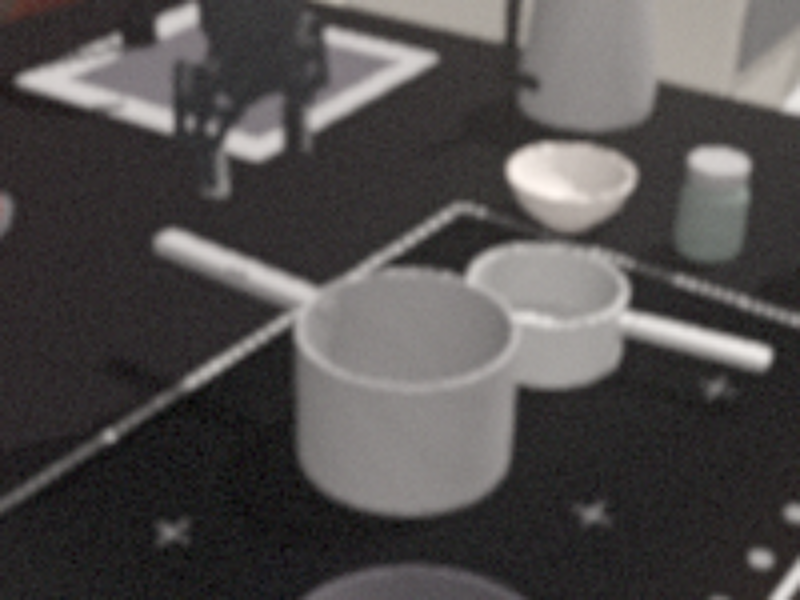

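View pics/t4c.png

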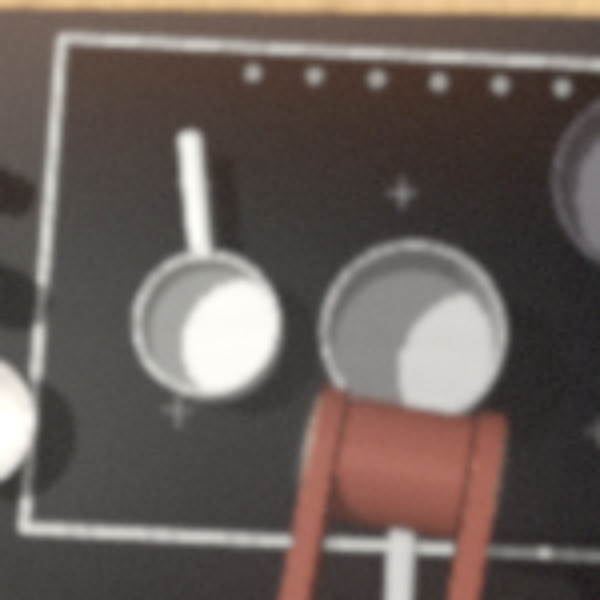

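Run:
```python
from h import *
s=status.state(); print(s["time"],s["tool_pos"],s["joint_vel"].round(3)); print(rot(s).round(4))
im=cv2.imread("pics/top0.png")[170:240,320:400]; b=im.astype(int); 
m=((b.min(2)>110)&(b.max(2)-b.min(2)<30)).astype(np.uint8)
cs,_=cv2.findContours(m,cv2.RETR_EXTERNAL,cv2.CHAIN_APPROX_NONE); c=max(cs,key=cv2.contourArea)[:,0]+[320,170]
P=ray(c,.022);print("lid top",circ(P,None,P[:,:2].mean(0)),circ(P,.068,P[:,:2].mean(0)), len(P))
# hull mask dark inside = knob
hm=np.zeros(m.shape,np.uint8);cv2.fillConvexPoly(hm,cv2.convexHull(c-[320,170]),1);hm=cv2.erode(hm,np.ones((5,5)))
k=((b.max(2)<75)&(hm>0)).astype(np.uint8);ys,xs=np.nonzero(k);print("knob px",xs.min()+320,xs.max()+320,ys.min()+170,ys.max()+170,len(xs),xs.mean()+320,ys.mean()+170)
print("knob ray z.045",ray([(xs.mean()+320,ys.mean()+170)],.045))
# scene
im=cv2.imread("pics/s4.png")[250:320,110:185]; b=im.astype(int)
m=((b.min(2)>100)&(b.max(2)-b.min(2)<35)).astype(np.uint8)
cs,_=cv2.findContours(m,cv2.RETR_EXTERNAL,cv2.CHAIN_APPROX_NONE); c=max(cs,key=cv2.contourArea)[:,0]+[110,250]
P=ray(c,.022,"scene");print("lid scene",circ(P,None,P[:,:2].mean(0)),len(P))
for q in ([.482,-.395,.062],[.482,-.395,.029]): print("proj",proj(q,"top"),proj(q,"scene"))
a=cv2.imread("pics/s4.png")[245:325,100:200];cv2.imwrite("pics/lids.png",cv2.resize(a,None,fx=6,fy=6))
```

```text
6.25 [ 0.47268186 -0.00103174  0.18246   ] [ 0.001  0.029  0.052 -0.     0.003 -0.001]
[[ 3.500e-03  3.600e-02  9.993e-01]
 [-6.000e-04  9.994e-01 -3.600e-02]
 [-1.000e+00 -5.000e-04  3.500e-03]]
lid top (array([ 0.48786348, -0.37666012,  0.0797155 ]), np.float64(0.014011686483347205)) (array([ 0.48790624, -0.37411748]), np.float64(0.014230612377159571)) 227
knob px 323 367 174 220 478 339.44351464435147 199.11087866108787
knob ray z.045 [[ 0.49544068 -0.30448098  0.045     ]]
lid scene (array([ 0.48310295, -0.39176569,  0.07141505]), np.float64(0.0019406705338954333)) 181
proj [[365.73186569 202.87245717]] [[145.43885088 270.7013808 ]]
proj [[362.99692063 203.30631389]] [[147.81743581 280.69125845]]
```

View pics/lids.png

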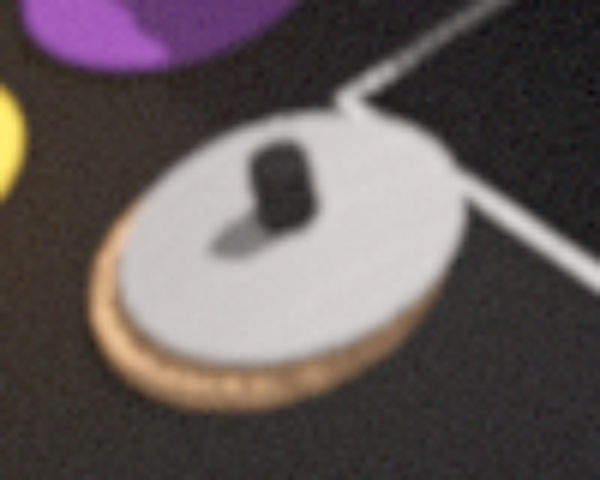

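The scene crop shows the steel lid on the cork trivet with its knob top at about (277,155) and knob base at (287,215). In full pixels those are (146.2,270.8) and (147.8,280.8), which matches the projection of (0.482,-0.395) to under a pixel. Purple and yellow are separate at the edges. I'm using (0.483,-0.394).

Run:
```python
from h import *
print(rel([.483,-.394,.13]))
```

```text
(array([  5.27, -39.23,   2.43]), None, np.float64(1.5348095054832525))
```

Request:
{"api": "carry_out", "payload": {"moves": [1,0,-3.5,0.2,0,1,0,-7,0.4,0,1,0,-10.5,0.6,0,1,0,-14,0.8,0,1,0,-17.5,1,0,1,0,-21,1.2,0,1,1,-24.5,1.5,0,1,2,-28,1.8,0,1,3,-31.5,2,0,1,4,-35,2.2,0,1,5,-38,2.4,0,1,5.3,-39.2,2.4,0]}}

```text
time: 7.25
tool_pos: [0.4796, -0.3954, 0.1235]
tool_rot: [0.705, 0.015, 0.709, -0.013]
contact_force: [0.3, 1.0, 0.1]
gripper_width: 1.0
```

Request:
{"api": "carry_out", "payload": {"moves": [1,0,0,0,0,1,0,0,0,0,1,0,0,0,0,1,0,0,0,0]}}

```text
time: 7.58
tool_pos: [0.482, -0.3921, 0.1281]
tool_rot: [0.707, 0.012, 0.707, -0.012]
contact_force: [0.2, -0.7, 0.3]
gripper_width: 1.002
```

Run:
```python
from h import *
s=status.state(); print(s["time"],s["tool_pos"],rot(s).round(3).tolist(),s["joint_pos"].round(2)); print(rel([.483,-.394,.042]))
a=grab("scene","s5")
cv2.imwrite("pics/s5c.png",cv2.resize(a[180:330,60:260],None,fx=4,fy=4))
t=grab("top","t5")
cv2.imwrite("pics/t5c.png",cv2.resize(t[80:230,155:305],None,fx=4,fy=4))
z=.11;c0=ray((258.5,164.),z)[0]
for it in range(3):
    P=radial(t,c0,.065,.1,z); a,e=circ(P,.08,c0[:2]); c0=np.r_[a,z]
print("sauce",a,circ(P,None,a))
```

```text
7.5833 [ 0.48199425 -0.39211619  0.12811573] [[0.0, 0.034, 0.999], [0.0, 0.999, -0.034], [-1.0, 0.0, 0.0]] [-0.8   0.13  1.72  0.    1.29 -2.34]
(array([ 8.61, -0.19,  0.11]), None, np.float64(1.536474887862744))
sauce [ 0.61686256 -0.00526578] (array([ 0.6156293 , -0.00502961,  0.08276514]), np.float64(0.0005144236811343295))
```

View pics/s5c.png

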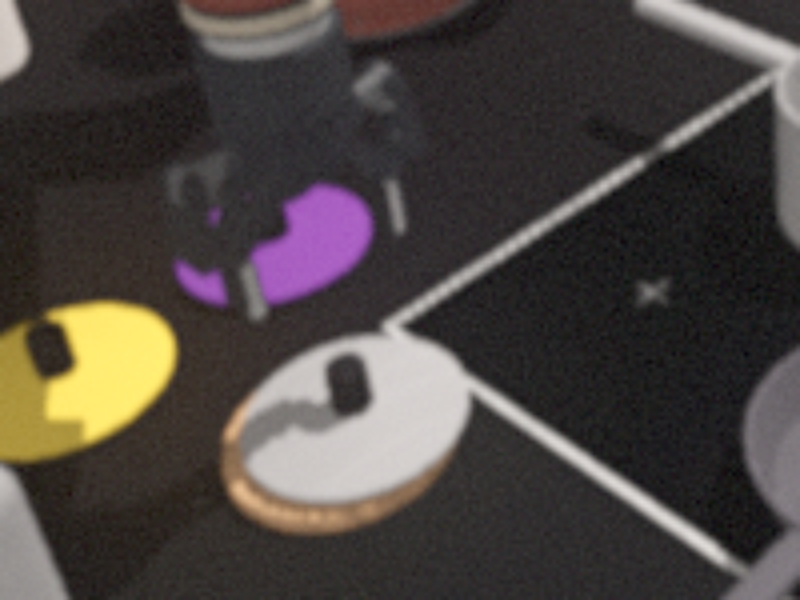

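View pics/t5c.png

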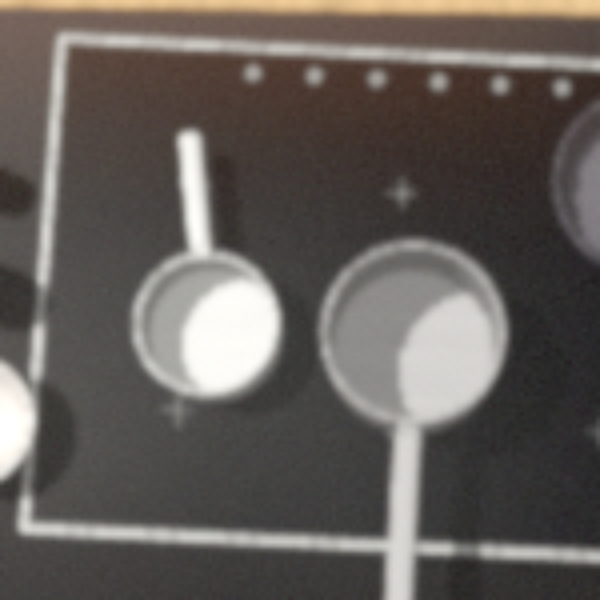

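The saucepan has shifted about 4 mm, and its handle (405,430)→(400,600) is square to the hob edge. The gripper is over the steel lid's knob (350,385). Descending.

Request:
{"api": "carry_out", "payload": {"moves": [1,2,-0.2,0.1,0,1,4,-0.2,0.1,0,1,5.5,-0.2,0.1,0,1,6.6,-0.2,0.1,0,1,7.5,-0.2,0.1,0,1,8.1,-0.2,0.1,0,1,8.5,-0.2,0.1,0,1,8.5,-0.2,0.1,0,1,8.5,-0.2,0.1,0]}}

```text
time: 8.43
tool_pos: [0.4829, -0.3959, 0.0435]
tool_rot: [0.707, 0.012, 0.707, -0.013]
contact_force: [-0.8, -1.8, 0.4]
gripper_width: 1.0
```

Run:
```python
from h import *
s=status.state(); print(s["tool_pos"],s["contact_force"])
a=grab("scene","s6")
cv2.imwrite("pics/s6c.png",cv2.resize(a[220:330,90:210],None,fx=5,fy=5))
```

```text
[ 0.48291524 -0.39585237  0.04345148] [-0.78568609 -1.84425785  0.37737601]
```

View pics/s6c.png

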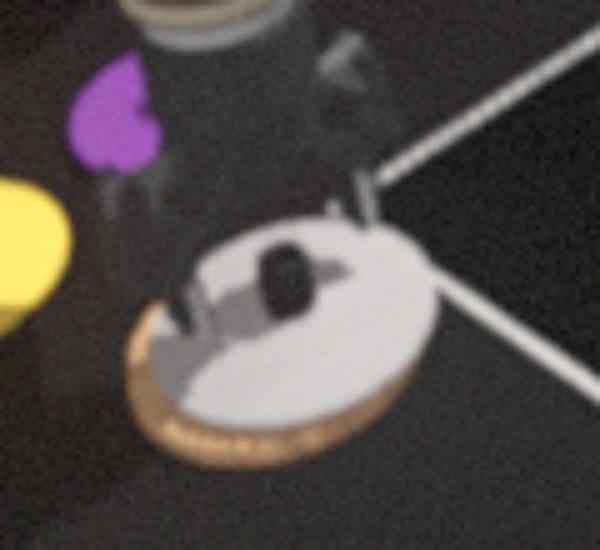

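The fingertips (190,330) and (368,225) sit on either side of the knob (287,280). Closing.

Request:
{"api": "carry_out", "payload": {"moves": [0.1,0,0,0,0,0.1,0,0,0,0,0.1,0,0,0,0,0.1,0,0,0,0,0.1,0,0,0,0,0.1,0,0,0,0,0.1,0,0,0,0,0.1,0,0,0,0]}}

```text
time: 9.15
tool_pos: [0.4828, -0.3959, 0.0433]
tool_rot: [0.707, 0.012, 0.707, -0.013]
contact_force: [0.3, -0.8, 2.1]
gripper_width: 0.287
```

Request:
{"api": "carry_out", "payload": {"moves": [0.1,-0.5,0,0,0,0.1,-1.5,0,0,0,0.1,-3.5,0,0,0,0.1,-6,0,0,0,0.1,-9,0,0,0,0.1,-12,0,0,0,0.1,-15,0,0,0,0.1,-17.5,0,0,0,0.1,-18,0,0,0,0.1,-18,0,0,0,0.1,-18,0,0,0]}}

```text
time: 10.07
tool_pos: [0.4821, -0.395, 0.2215]
tool_rot: [0.707, 0.013, 0.707, -0.012]
contact_force: [0.4, 0.5, -2.4]
gripper_width: 0.282
```

Run:
```python
from h import *
s=status.state(); print(s["tool_pos"],s["contact_force"],s["gripper_width"],rot(s).round(3).tolist())
a=grab("scene","s7")
cv2.imwrite("pics/s7c.png",cv2.resize(a[160:310,60:260],None,fx=4,fy=4))
print(rel([.630,.184,.22]))
```

```text
[ 0.4821004  -0.3950379   0.22151438] [ 0.37502273  0.4640823  -2.35517789] 0.28180583335128195 [[-0.001, 0.036, 0.999], [0.001, 0.999, -0.036], [-1.0, 0.001, -0.001]]
(array([ 0.15, 58.36, 12.75]), None, np.float64(1.5349729996613246))
```

View pics/s7c.png

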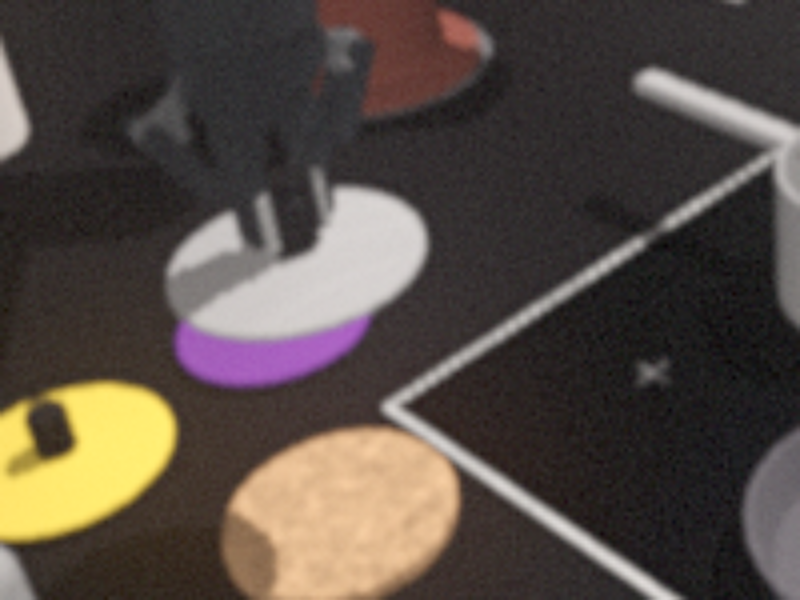

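The lid hangs level in the fingers at (297,260), and the trivet is empty. Carrying it over the milk pan at TCP z 0.22, so the lid underside is at about 0.19, clear of the saucepan.

Request:
{"api": "carry_out", "payload": {"moves": [0.1,0,3,1,0,0.1,0,6.5,2,0,0.1,0,10,3,0,0.1,0,13.5,4,0,0.1,0,17,5,0,0.1,0,20.5,6,0,0.1,0,24,7,0,0.1,0,27.5,8,0,0.1,0,31,9,0,0.1,0,34,10,0,0.1,0,36.5,11,0,0.1,0,38,11.5,0]}}

```text
time: 11.12
tool_pos: [0.6104, -0.0168, 0.2194]
tool_rot: [0.705, 0.012, 0.709, -0.011]
contact_force: [-0.5, -0.8, -2.1]
gripper_width: 0.286
```

Request:
{"api": "carry_out", "payload": {"moves": [0.1,0,0,0,0,0.1,0,0,0,0]}}

```text
time: 11.28
tool_pos: [0.6099, -0.0191, 0.2198]
tool_rot: [0.705, 0.012, 0.709, -0.012]
contact_force: [0.3, -0.1, -2.2]
gripper_width: 0.286
```

Run:
```python
from h import *
s=status.state(); print(s["time"],s["tool_pos"],s["contact_force"],s["gripper_width"],s["joint_pos"].round(2))
print(rel([.630,.184,.18]))
```

```text
11.2833 [ 0.6099221  -0.01914251  0.21980566] [ 0.29418671 -0.1062404  -2.21389467] 0.28551683159982505 [-0.15  0.03  1.67 -0.    1.45 -1.69]
(array([ 3.97, 20.37,  1.33]), None, np.float64(1.5367304676006763))
```

Request:
{"api": "carry_out", "payload": {"moves": [0.1,0,2.5,0.2,0,0.1,0,5,0.4,0,0.1,0,7.5,0.5,0,0.1,0,10,0.6,0,0.1,0,12.5,0.8,0,0.1,0,15,0.9,0,0.1,0.5,17,1.1,0,0.1,1.5,19,1.2,0,0.1,2.5,20.4,1.3,0,0.1,4,20.4,1.3,0,0.1,4,20.4,1.3,0,0.1,4,20.4,1.3,0]}}

```text
time: 12.28
tool_pos: [0.6301, 0.182, 0.18]
tool_rot: [0.705, 0.012, 0.709, -0.014]
contact_force: [1.2, 0.0, -1.1]
gripper_width: 0.283
```

Request:
{"api": "carry_out", "payload": {"moves": [0.1,0,0,0,0,0.1,0,0,0,0]}}

```text
time: 12.45
tool_pos: [0.632, 0.1824, 0.1837]
tool_rot: [0.707, 0.013, 0.707, -0.013]
contact_force: [0.5, 0.3, -2.0]
gripper_width: 0.281
```

Run:
```python
from h import *
s=status.state(); print(s["time"],s["tool_pos"],rot(s).round(4).tolist(),s["contact_force"])
a=grab("scene","s8");cv2.imwrite("pics/s8c.png",cv2.resize(a[120:270,220:420],None,fx=4,fy=4))
t=grab("top","t8");cv2.imwrite("pics/t8c.png",cv2.resize(t[80:230,155:305],None,fx=4,fy=4))
```

```text
12.45 [0.63195368 0.18241235 0.18370773] [[0.0013, 0.0372, 0.9993], [-0.0001, 0.9993, -0.0372], [-1.0, -0.0, 0.0013]] [ 0.49272623  0.34342582 -1.99762246]
```

View pics/s8c.png

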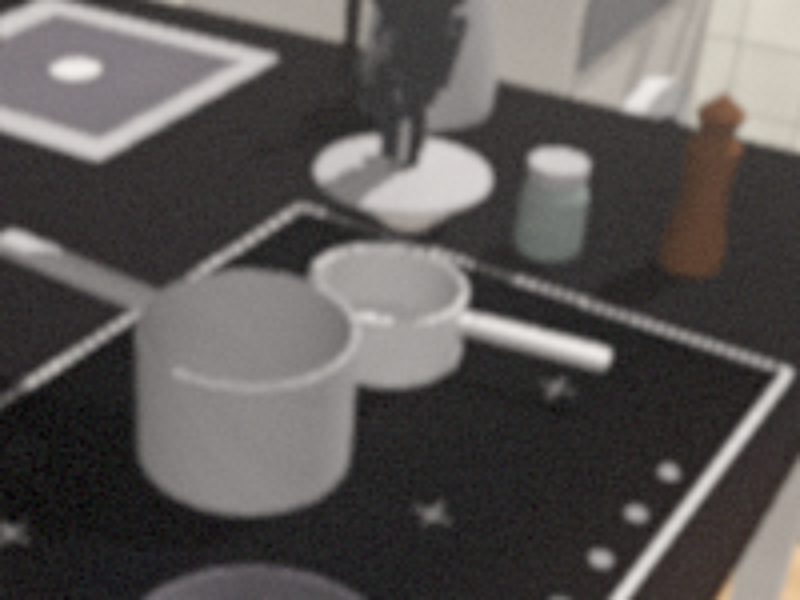

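View pics/t8c.png

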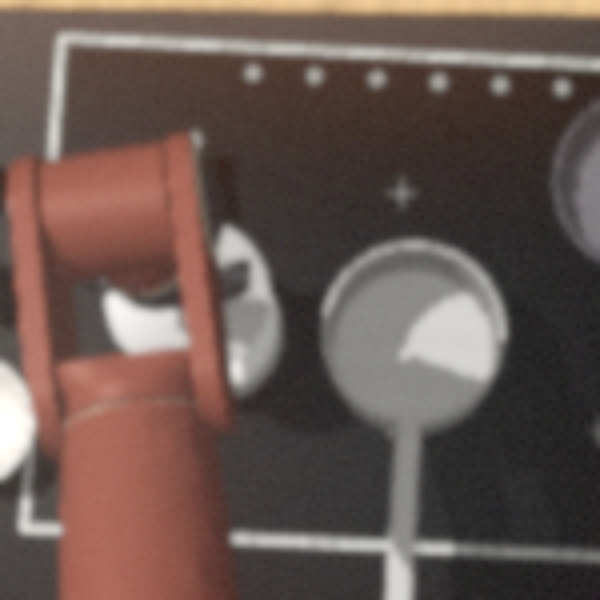

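```bash
cat > m.py <<'E'
from h import *
def fit(im,px,z,r,n,w=.013):
    c0=ray(px,z,n)[0]
    for it in range(4):
        P=radial(im,c0,r-w,r+w,z,n=n); b,e=circ(P,None,c0[:2]); c0=np.r_[b[:2],z]
    return b.round(4),e.round(4),len(P)
E
python3 - <<'E'
from m import *
a=cv2.imread("pics/s8.png")
s=status.state();print(s["tool_pos"])
print("lid",fit(a,(320.6,163.6),.1624,.068,"scene"))
print("milk scene",fit(a,(317.5,191),.06,.065,"scene"))
a0=cv2.imread("pics/s5.png");print("milk scene unocc",fit(a0,(317.5,191),.06,.065,"scene"))
t0=cv2.imread("pics/t5.png");print("milk top",fit(t0,(206.5,161),.06,.065,"top"))
E
```

```text
[0.63203622 0.1827734  0.18404323]
lid (array([0.6315, 0.1848, 0.072 ]), np.float64(0.0015), 81)
milk scene (array([0.6273, 0.1879, 0.067 ]), np.float64(0.0029), 80)
milk scene unocc (array([0.6273, 0.1854, 0.068 ]), np.float64(0.002), 83)
milk top (array([0.6304, 0.1836, 0.0679]), np.float64(0.0005), 87)
```

The scene and top fits agree within about 3 mm. The lid needs roughly 1.5 mm back and 1 mm left, well inside the 7 mm plug slack. Lowering.

Request:
{"api": "carry_out", "payload": {"moves": [0.1,0.8,0.1,-0.15,0,0.1,2,0.1,-0.15,0,0.1,3.2,0.1,-0.15,0,0.1,4.4,0.1,-0.15,0,0.1,5.5,0.1,-0.15,0,0.1,6.5,0.1,-0.15,0,0.1,7.4,0.1,-0.15,0,0.1,8.1,0.1,-0.15,0,0.1,8.6,0.1,-0.15,0,0.1,8.6,0.1,-0.15,0,0.1,8.6,0.1,-0.15,0,0.1,8.6,0.1,-0.15,0]}}

```text
time: 13.55
tool_pos: [0.6305, 0.1846, 0.0977]
tool_rot: [0.707, 0.013, 0.706, -0.013]
contact_force: [-0.3, 0.2, -2.1]
gripper_width: 0.287
```

Run:
```python
from m import *
s=status.state();print(s["tool_pos"],s["contact_force"],rot(s).round(4).tolist())
a=grab("scene","s9");cv2.imwrite("pics/s9c.png",cv2.resize(a[140:250,260:400],None,fx=5,fy=5))
print("lid",fit(a,tuple(proj([.63,.184,s["tool_pos"][2]-.0213],"scene")[0]),s["tool_pos"][2]-.0213,.068,"scene"))
```

```text
[0.63052729 0.18463039 0.09770955] [-0.29496954  0.19577061 -2.05241773] [[0.0014, 0.0358, 0.9994], [0.0003, 0.9994, -0.0358], [-1.0, 0.0003, 0.0014]]
lid (array([0.6291, 0.1872, 0.0711]), np.float64(0.0012), 81)
```

View pics/s9c.png

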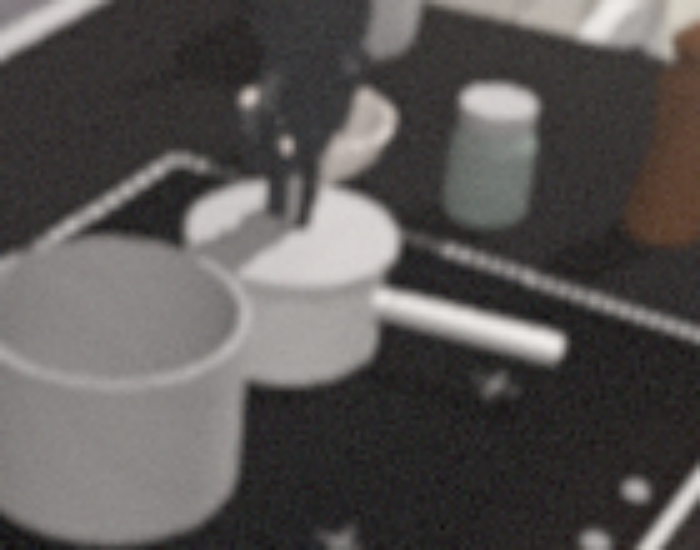

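The lid hangs about 6 mm over the mouth, centred as far as both views can tell. Lowering the last stretch slowly.

Request:
{"api": "carry_out", "payload": {"moves": [0.1,0.25,0,0,0,0.1,0.5,0,0,0,0.1,0.7,0,0,0,0.1,0.9,0,0,0,0.1,1.05,0,0,0,0.1,1.2,0,0,0,0.1,1.2,0,0,0,0.1,1.2,0,0,0]}}

```text
time: 14.27
tool_pos: [0.6299, 0.1845, 0.0848]
tool_rot: [0.707, 0.013, 0.707, -0.013]
contact_force: [0.6, -0.4, -0.9]
gripper_width: 0.283
```

Request:
{"api": "carry_out", "payload": {"moves": [0.1,0.05,0,0,0,0.1,0.1,0,0,0,0.1,0.1,0,0,0,0.1,0.1,0,0,0]}}

```text
time: 14.6
tool_pos: [0.6301, 0.1845, 0.0843]
tool_rot: [0.707, 0.013, 0.707, -0.013]
contact_force: [-1.2, -0.1, 0.4]
gripper_width: 0.284
```

The expected height is reached and the wrist force has gone from -2.1 to about 0 N, so the lid is resting on the rim. One look before opening.

Run:
```python
from m import *
a=grab("scene","s10");cv2.imwrite("pics/s10c.png",cv2.resize(a[140:250,260:400],None,fx=5,fy=5))
print(fit(a,tuple(proj([.63,.184,.063],"scene")[0]),.063,.068,"scene"))
```

```text
(array([0.6287, 0.1904, 0.0708]), np.float64(0.0016), 81)
```

View pics/s10c.png

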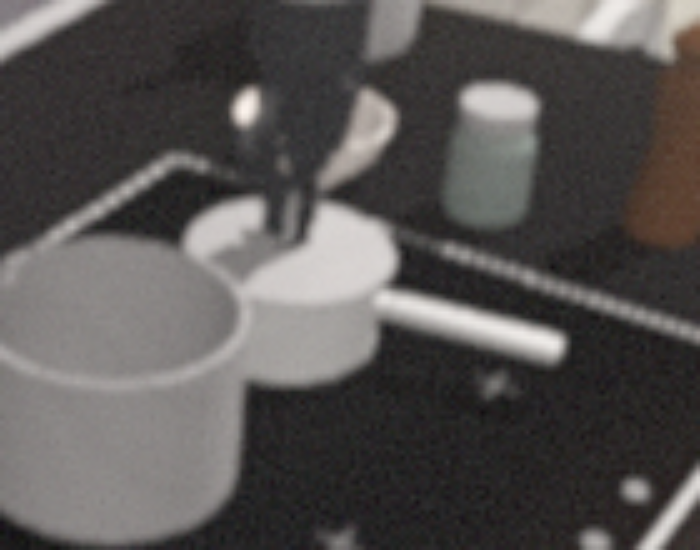

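The lid (290,250) sits flat on the pan with an even lip. Opening, letting it settle, then withdrawing straight up.

Request:
{"api": "carry_out", "payload": {"moves": [0.4,0,0,0,0,0.6,0,0,0,0,0.8,0,0,0,0,1,0,0,0,0,1,0,0,0,0,1,0,0,0,0,1,-1,0,0,0,1,-3,0,0,0,1,-6,0,0,0,1,-9,0,0,0,1,-12,0,0,0,1,-15,0,0,0]}}

```text
time: 15.65
tool_pos: [0.6299, 0.1845, 0.2363]
tool_rot: [0.707, 0.013, 0.707, -0.013]
contact_force: [0.1, -1.0, -0.4]
gripper_width: 0.996
```

Run:
```python
from h import *
s=status.state(); print(s["time"],s["tool_pos"],s["contact_force"]); print(rel([.40,.30,.25]))
```

```text
15.65 [0.62986357 0.18452486 0.23627759] [ 0.11674629 -1.00716542 -0.35958397]
(array([ -1.39,  10.72, -23.38]), None, np.float64(1.5350225511572286))
```

Request:
{"api": "carry_out", "payload": {"moves": [1,0,1.2,-2.6,0,1,-0.4,2.4,-5.2,0,1,-0.8,3.6,-7.8,0,1,-1.2,4.8,-10.4,0,1,-1.4,6,-13,0,1,-1.4,7.2,-15.6,0,1,-1.4,8.4,-18.2,0,1,-1.4,9.6,-20.8,0,1,-1.4,10.7,-23.4,0,1,-1.4,10.7,-23.4,0,1,-1.4,10.7,-23.4,0,1,-1.4,10.7,-23.4,0]}}

```text
time: 16.65
tool_pos: [0.4004, 0.2998, 0.2486]
tool_rot: [0.707, 0.013, 0.706, -0.012]
contact_force: [0.4, 0.2, 0.0]
gripper_width: 1.001
```

Run:
```python
from m import *
s=status.state(); print(s["time"],s["tool_pos"],s["contact_force"])
a=grab("scene","s11");t=grab("top","t11")
cv2.imwrite("pics/s11c.png",cv2.resize(a[120:270,220:420],None,fx=4,fy=4))
cv2.imwrite("pics/t11c.png",cv2.resize(t[80:230,155:305],None,fx=4,fy=4))
print("lid top",fit(t,(206.5,161),.063,.068,"top"))
print("lid scene",fit(a,tuple(proj([.63,.184,.063],"scene")[0]),.063,.068,"scene"))
print("sauce",fit(t,(258.5,164),.11,.08,"top"))
```

```text
16.65 [0.40038304 0.2997842  0.24862432] [0.36018664 0.20231733 0.03125554]
lid top (array([0.6328, 0.1865, 0.0704]), np.float64(0.0005), 87)
lid scene (array([0.6288, 0.1898, 0.0707]), np.float64(0.0013), 84)
sauce (array([ 0.6159, -0.0048,  0.0827]), np.float64(0.0004), 88)
```

View pics/s11c.png

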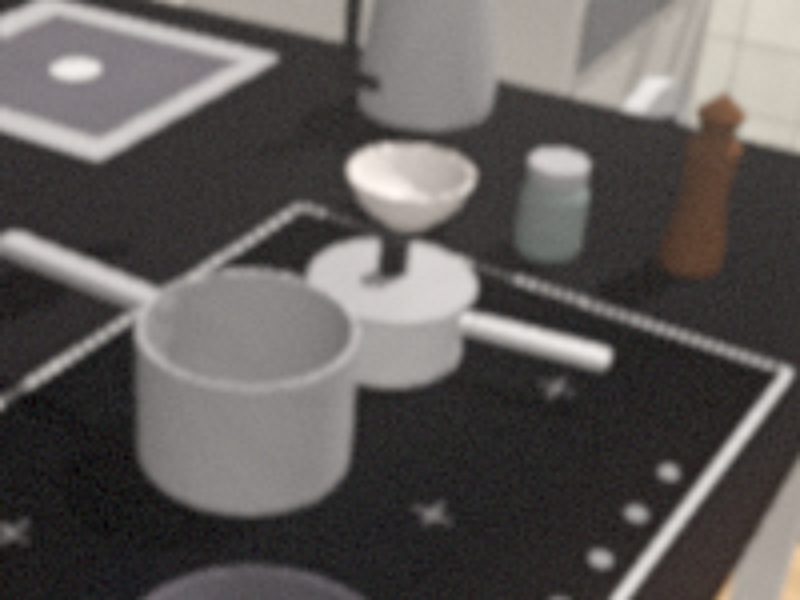

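View pics/t11c.png

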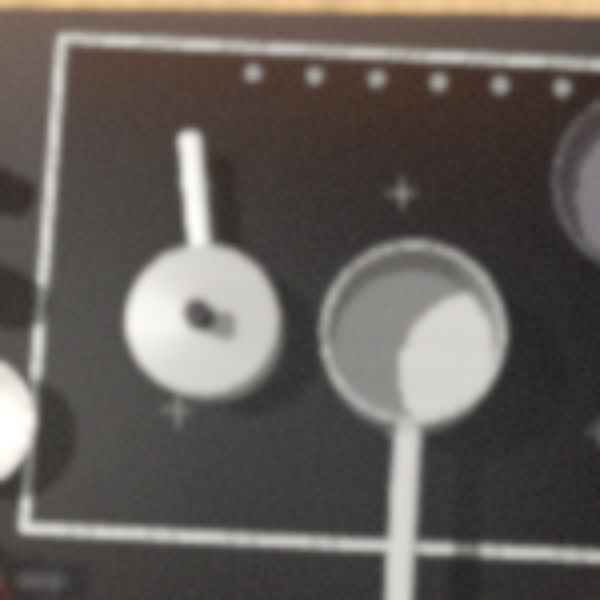

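The lid sits level: its centre is about 4 mm off the pan's in the top view (limit 11 mm), and the knob is upright. The milk pan's handle is at its original pixels, (190,130). The saucepan's handle is square and the pan is about 4 mm from its start. Bowl, jar and skillet look unmoved. Handing in.

Run:
```python
from h import *
from plant import workorder
a=cv2.imread("pics/top0.png").astype(int);b=cv2.imread("pics/t11.png").astype(int)
d=abs(a-b).max(2)
for n,(x0,x1,y0,y1) in dict(skillet=(290,385,98,155),jar=(128,152,135,160),bowl=(127,167,165,205)).items(): print(n,d[y0:y1,x0:x1].mean().round(1),(d[y0:y1,x0:x1]>50).sum())
print(workorder.job_done())
```

```text
skillet 3.5 0
jar 2.4 0
bowl 5.2 48
the job is handed in; nothing more can be done
None
```

I turned the saucepan's handle to point straight back and set the steel lid on the milk pan. The job was handed in at about 17 s of the 61 s allowed; no verdict is reported.

**Saucepan:** I pinched the handle and turned it about 1.56 rad anticlockwise around the pan's axis. It now looks square to the hob's long edge, and the pan stands flat about 4 mm from where it started.

**Lid:** I took the steel lid from the cork trivet and lowered it until the wrist force dropped from about -2 N to 0 N at the expected height. Then I released it and moved the arm clear. In the top view its centre is about 4 mm from the milk pan's, and it looks level with the knob upright.

**Milk pan:** its handle is at the same pixels as before, so I take it as unmoved.

**Disagreements in the last checks:**
- **Lid position:** the top and scene cameras placed the lid centre up to 5 mm apart. The top view is the cleaner fit.
- **Bowl:** comparing the first and last top views showed no change at the skillet or the jar. About 48 pixels changed around the bowl, most likely the nearby arm's shadow. The arm never came near it, and in the scene view the bowl is where it was.

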